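Unclamp the specimen carrier and hold it up level

ROBOT

A 7-joint arm with a two-finger parallel gripper is mounted at the origin on the work surface. World frame = base frame: x ahead of the robot, y to its left, z up, the work surface at z = 0. Lengths are in m, angles in rad, forces in N, time in s.
With the tool pointing down it reaches from about 0.4 to 0.875 m from the base axis. Payload 19.3 kg.
Tool frame: the origin (TCP) lies at the very end of the fingers, on their centre line; the grasp point (between the pads) lies 19 mm behind it; z points along the fingers, x is the direction in which the jaws open and shut, and the axes are right-handed (so a half turn about z gives the same grasp; the last joint's range is limited). The gripper opens to 85 mm and grips with 20 to 120 N. Pads are 22 mm wide; open, the fingers measure 114 mm over their backs; the gripper's body (76 mm by 85 mm) begins 54 mm behind the grasp point. The pads swing forward as they close: fully open they stand 13 mm farther back than shut.
Start: joints at [-1.38, 0.521, -0.036, 1.599, 0.021, 1.021, -0.113], TCP at [0.161, 0.604, 0.231] pointing down, gripper open.
Joint ranges: [-2.91, 2.91], [-0.3, 2.13], [-1.5, 1.42], [0.17, 2.43], [-1.26, 4.41], [0.16, 1.93], [-2.52, 2.52]. Speed limits (rad/s): [1.89, 1.89, 2.39, 2.39, 3.01, 3.01, 3.01].

INTERFACE

Orientations are given as [roll, pitch, yaw] about the fixed x, y, z axes, in that order (R = Rz(yaw) Ry(pitch) Rx(roll)).
In Python, from workcell import bot gives the robot as it stands.
- The arm moves only by the tool jog_arm, never from a script. Its argument "increments" is a list of rows, each an object of numbers: "wx", "wy", "wz": the turn, a rotation vector about the tool's x, y, z in degrees; "x", "y", "z": the shift along the tool's x, y, z in cm; "claw": the opening in per cent of the stroke, from 0 (shut) to 100 (fully open). A call has 1 to 10 rows; each row is the pose to reach, as a shift and turn from the pose measured when the call began, along the tool's axes at that moment; what a row does not reach only later rows make up. A row lasts 1/8 s, in which the tool goes at most 62.5 mm and 10.7 degrees, less where a joint would pass 70% of its speed; a pose out of reach is approached as far as the arm can. A call with a gripper value outside its range is refused whole. The fingers move at their own pace and stop on an object; "squeeze" is the grip in N (left out, the last holds). Time passes only in rows, so rows that repeat a pose let the fingers close. It gives the time, the measured TCP pose, the force and the opening at its end, in the units of the state.
- bot.observe(): the state, without advancing time (a new reading comes with each control period).
- bot.grab_frame(name): name is "scene" or "top" or "wrist"; returns a dict with "pixels" (480x640x3 uint8, red, green, blue), "fov_y" (degrees; the focal length in pixels is half the picture's height over the tangent of half this angle, whatever the lens; pixels are square), "cx", "cy" (the principal point, pixels), "origin" and "orientation" of the camera in the world. Camera axes: x right, y down, z forward; pixel columns grow to the right and rows downward; lengths in m; the calibration is good to about 2 mm. A picture is of the moment at which its call begins. There is no depth.
- bot.job_done(): hands the job in, once; it reports no verdict.
The state is a dict: "clock": time; "qpos": joint angles; "qd": joint speeds; "joint_efforts": joint torques, N m; "position": TCP position; "tool_rot": TCP orientation; "force": force on the tool from outside, world axes, zero at the start; "moment": the same for the moment, N m; "grip_width": finger opening in m.
Only numpy, scipy, OpenCV 4.12 (cv2) and the standard library are available. Lean on these libraries where they do the work, as an engineer would, in place of code of your own. Each camera call takes 0.05 s, during which the arm holds its last target.

TASK

Release the specimen carrier from its white dock: turn the three black clamp knobs counter-clockwise, each all the way to its end stop. Then take the dark carrier plate by its red bar handle, lift it straight up until it hangs about 10 cm clear above the dock, and finish holding it there, still and level, with the orange-lidded dish still sitting in its ring on the plate. Do not let go at the end, and leave the other things on the bench where they are.

Things in the scene. Friction and masses are not known exactly. Their poses are not given: they have to be found in the camera images.
- dock: White dock plate, 220 x 270 x 20 mm, fixed to the table. Origin on the table (underside) below the middle of the carrier's seat; +x away from the robot (roughly), +y to its left. Clamp axes stand at (0, +105), (0, -105) and (+105, 0) mm in this frame. Low lugs 6 mm high surround the seat with 2 mm play.
- dock_seat (a point): Middle of the dock's upper face (20 mm above the table), under the middle of the seated carrier.
- carrier: Dark steel carrier plate, 150 x 150 x 8 mm, about 0.4 kg (varies by a quarter), loose, lying on the dock under the clamp tongues (2 mm gap), axes along the dock's to within the play. Origin at the centre of its underside; z up, the red handle runs along its y, the dish ring lies on its -x side, two glass slides on its +x side.
- carrier_handle (a point): Centre of the carrier's red bar handle, over the plate's middle and 58 mm above the plate's underside (78 mm above the table when seated). The bar is 14 mm wide (x), 74 mm long (y), 16 mm tall, on two 10 mm posts at y = +-28 mm; below the bar is 42 mm of free height to the plate. +y along the bar.
- dish_seat (a point): Centre of the floor of the aluminium ring on the carrier: 42 mm to -x from the plate's middle, on its upper face. Ring inner diameter 53 mm, 4 mm high.
- dish_center (a point): Centre of the loose covered dish (white with an orange lid), 49 mm diameter, 15 mm tall, 0.04 kg, standing in the ring (top 43 mm above the table).
- clamp_left_grip (a point): Black bar knob on the clamp at the dock's left (+y) side: point on its vertical turning axis, at the bar's mid-height (61 mm above the table). The bar is 44 mm long, 14 mm wide, 32 mm tall, with a yellow mark on top at its tongue end; 9 mm below its underside is the top of the steel tongue, 14 mm wide and 6 mm thick, which reaches 45 mm out from the axis in line with the bar. The point's +x points along bar and tongue. The knob is captive: it only turns.
- clamp_right_grip (a point): Black bar knob on the clamp at the dock's right (-y) side: point on its vertical turning axis, at the bar's mid-height (61 mm above the table). The bar is 44 mm long, 14 mm wide, 32 mm tall, with a yellow mark on top at its tongue end; 9 mm below its underside is the top of the steel tongue, 14 mm wide and 6 mm thick, which reaches 45 mm out from the axis in line with the bar. The point's +x points along bar and tongue. The knob is captive: it only turns.
- clamp_back_grip (a point): Black bar knob on the clamp at the dock's back (+x) side: point on its vertical turning axis, at the bar's mid-height (61 mm above the table). The bar is 44 mm long, 14 mm wide, 32 mm tall, with a yellow mark on top at its tongue end; 9 mm below its underside is the top of the steel tongue, 14 mm wide and 6 mm thick, which reaches 45 mm out from the axis in line with the bar. The point's +x points along bar and tongue. The knob is captive: it only turns.
- clamp_left (a joint): Left clamp: its clamp's swing, rad: 0 = clamp shut, its tongue pointing at the dock's centre (over the plate); grows counter-clockwise seen from above; 1.5 = end stop, fully open, tongue pointing to the dock's +x. It has slight friction (0.05 N m) and stays where it is left; it starts between 0 and 0.3. The direction of tongue and bar in the dock's frame, counter-clockwise from +x, is -pi/2 + this value.
- clamp_right (a joint): Right clamp: its clamp's swing, rad: 0 = clamp shut, its tongue pointing at the dock's centre (over the plate); grows counter-clockwise seen from above; 1.5 = end stop, fully open, tongue pointing to the dock's -x. It has slight friction (0.05 N m) and stays where it is left; it starts between 0 and 0.3. The direction of tongue and bar in the dock's frame, counter-clockwise from +x, is +pi/2 + this value.
- clamp_back (a joint): Back clamp: its clamp's swing, rad: 0 = clamp shut, its tongue pointing at the dock's centre (over the plate); grows counter-clockwise seen from above; 1.5 = end stop, fully open, tongue pointing to the dock's -y. It has slight friction (0.05 N m) and stays where it is left; it starts between 0 and 0.3. The direction of tongue and bar in the dock's frame, counter-clockwise from +x, is pi + this value.
- slide_box: Blue slide box with a white seam, 90 x 110 x 35 mm. Bystander, to be left where it stands; origin at the centre of its underside.
- oil_bottle: Small amber bottle with black cap, 44 mm diameter, 85 mm tall. Bystander, to be left where it stands; origin at the centre of its underside.
- eyepiece: Black eyepiece standing up, 34 mm diameter, 62 mm tall. Bystander, to be left where it stands; origin at the centre of its underside.
- white_tub: Open white tub, 100 mm across, 70 mm tall. Bystander, to be left where it stands; origin at the centre of its underside.
- notebook: Green notebook, 90 x 140 x 16 mm. Bystander, to be left where it stands; origin at the centre of its underside.
- objective: Steel microscope objective standing up, 25 mm diameter, 42 mm tall. Bystander, to be left where it stands; origin at the centre of its underside.
Mind the look-alikes: they are no part of the job. Of the things like the carrier, leave any that is pink or turquoise; of the rest the larger one is meant.

How it is judged:
On the way, in this order (a step that is already met when the one before it is completed fails the run):
1. all three clamps are turned to their end stops while the carrier still lies on the dock (value of joint each of clamp_left, clamp_right, clamp_back above 1.38 rad and height (world z) of carrier_handle below 0.086 m), for 0.1 s.
2. the carrier is lifted clear above the dock by the fingers, level (height (world z) of carrier_handle between 0.148 and 0.258 m and horizontal distance between carrier_handle and dock_seat below 0.06 m and angle between carrier's own z axis and vertical below 0.12 rad and contact force between carrier and the fingers above 1 N and contact force between carrier and dock below 0.05 N), for 0.2 s.
At the end, for the whole second after the job is handed in: The fingers hold the carrier still (under 20 mm/s and 0.15 rad/s) and level (within 0.12 rad), raised 70 to 180 mm above its seat and within 60 mm of straight above it, touching nothing of the dock; the covered dish stands in its ring (within 10 mm); all three clamps are at 1.38 rad or more (all of step 2 and value of joint each of clamp_left, clamp_right, clamp_back above 1.38 rad and horizontal distance between dish_center and dish_seat below 0.01 m and z of dish_center in the frame of carrier between 0.01 and 0.024 m and linear speed of carrier below 0.02 m/s and angular speed of carrier below 0.15 rad/s); the arm keeps its last pose, push and grip.
It fails at once if the covered dish left its ring (horizontal distance between dish_center and dish_seat above 0.02 m).
It fails at once if the carrier was tipped by more than 0.35 rad (angle between carrier's own z axis and vertical above 0.35 rad).
It fails at once if another thing on the bench was moved by more than 30 mm (distance of any of slide_box, oil_bottle, eyepiece, white_tub, notebook, objective from where it was at the start of the episode above 0.03 m).
It also fails if it takes over 64 s, if anything falls off the work surface, if the arm or the gripper's body presses on something with over 40 N, if the wrist force passes 120 N, or if a joint passes its speed limit or range.

## Working session

There is one attempt and no reset: what is moved stays moved. The work goes in short steps, Python scripts to look and compute and a tool call to move; the robot and the scene stay as the last step left them, time stands still between calls to the robot, and variables do not carry over. Pictures are saved under pics/ and viewed, and the job is handed in when it is done.

Besides the shell and the picture viewer there is one more tool, called after "Request:" as a command line: name --argument value ..., lists and objects as JSON in quotes. jog_arm: Moves the arm, as the interface text tells. Its arguments: {"type":"object","properties":{"increments":{"type":"array","items":{"type":"object","properties":{"wx":{"type":"number"},"wy":{"type":"number"},"wz":{"type":"number"},"x":{"type":"number"},"y":{"type":"number"},"z":{"type":"number"},"claw":{"type":"number"}}}},"squeeze":{"type":"number"}},"required":["increments"]}

```bash
mkdir -p pics; ls; python3 - <<'E'
from workcell import bot
import cv2,numpy as np,pickle
print(bot.observe())
for n in ["scene","top","wrist"]:
    f=bot.grab_frame(n); pickle.dump(f,open(f"pics/{n}0.pkl","wb"))
    cv2.imwrite(f"pics/{n}0.png",f["pixels"][:,:,::-1]); print(n,{k:v for k,v in f.items() if k!="pixels"})
E
```

```text
pics
{'clock': 0.0, 'qpos': array([-1.38017007,  0.52201573, -0.03636207,  1.5999926 ,  0.02118631,
        1.0210794 , -0.11278626]), 'qd': array([ 0.00164037,  0.00031726,  0.00093944,  0.00062916, -0.00180735,
        0.00085377,  0.00026229]), 'joint_efforts': array([ 6.75717984e-04, -9.27114987e+01,  1.98011689e+00, -3.69928336e+01,
        1.78831798e-02,  8.26439238e-03,  4.49491904e-05]), 'position': array([0.16110141, 0.6035418 , 0.23072978]), 'tool_rot': array([3.14154326e+00, 1.10986849e-03, 1.30999643e+00]), 'force': array([-1.42518478, -0.65567774, -0.00813586]), 'moment': array([ 0.02286864, -0.00286697, -0.0293302 ]), 'grip_width': 0.08545897380943616}
scene {'fov_y': 48.130135335804724, 'cx': 319.7020408695789, 'cy': 245.60489235205188, 'origin': array([ 1.14558184, -0.34786817,  0.92586342]), 'orientation': array([-2.45941346,  0.00662419,  1.04083592])}
top {'fov_y': 46.9833530202352, 'cx': 328.3680179390281, 'cy': 242.34308886766487, 'origin': array([ 0.34078302, -0.0231239 ,  1.35429198]), 'orientation': array([-2.97892922,  0.03033668, -1.59514608])}
wrist {'fov_y': 69.00803922674251, 'cx': 321.02908321600347, 'cy': 243.59716889448674, 'origin': array([0.09511155, 0.62150898, 0.37389272]), 'orientation': array([2.86714961e+00, 1.00570367e-03, 1.31024273e+00])}
```

View pics/scene0.png

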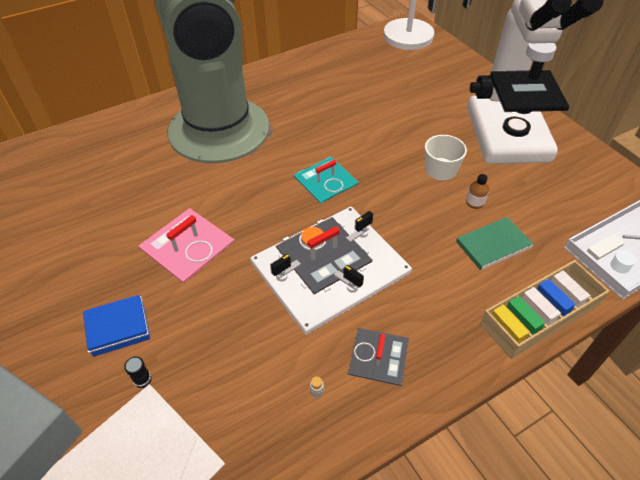

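View pics/top0.png

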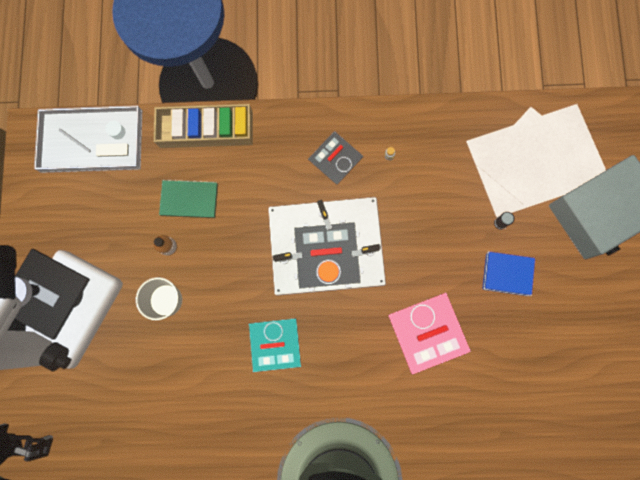

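The dark plates are at top-view pixels (327,252), in the white dock, and (336,158), which is small and loose. The pink one is at (428,333) and the turquoise one at (274,345). The target is the larger dark one in the dock, with the orange dish at (328,271). I'll confirm it in a crop and measure it.

```bash
cat > h.py <<'E'
import numpy as np,cv2,pickle
from scipy.spatial.transform import Rotation as R
def ray(f,u,v):
    F=240/np.tan(np.radians(f["fov_y"]/2))
    d=np.array([(u-f["cx"])/F,(v-f["cy"])/F,1.])
    return R.from_euler("xyz",f["orientation"]).apply(d)
def onplane(f,u,v,z):
    d=ray(f,u,v);o=f["origin"];return o+d*(z-o[2])/d[2]
def proj(f,p):
    F=240/np.tan(np.radians(f["fov_y"]/2))
    c=R.from_euler("xyz",f["orientation"]).inv().apply(np.array(p)-f["origin"])
    return np.array([f["cx"]+F*c[0]/c[2],f["cy"]+F*c[1]/c[2]])
def blobs(mask,amin=5):
    n,l,s,c=cv2.connectedComponentsWithStats(mask.astype(np.uint8))
    return [(s[i,4],c[i].round(1),s[i,:4],l==i) for i in range(1,n) if s[i,4]>=amin]
def masks(f):
    h=cv2.cvtColor(f["pixels"],cv2.COLOR_RGB2HSV).astype(int)
    H,S,V=h[...,0],h[...,1],h[...,2]
    return dict(red=((H<5)|(H>174))&(S>180)&(V>100),yellow=(H>20)&(H<32)&(S>140)&(V>150),orange=(H>8)&(H<19)&(S>190)&(V>200),white=(S<40)&(V>190))
E
python3 - <<'E'
from h import *
for n in ["top","scene"]:
    f=pickle.load(open(f"pics/{n}0.pkl","rb"))
    for k,m in masks(f).items():
        for b in blobs(m,3 if k=="yellow" else 25):
            z={"red":.086,"yellow":.077,"orange":.043,"white":.02}[k]
            if k=="white" and b[0]<2000: continue
            p=onplane(f,*b[1],z)
            if .2<p[0]<1 and abs(p[1])<.4: print(n,k,b[0],b[1],p.round(4))
    x,y=(260,190) if n=="top" else (240,190)
    cv2.imwrite(f"pics/{n}0c.png",cv2.resize(f["pixels"][y:y+130,x:x+180,::-1],None,fx=4.4,fy=4.4,interpolation=cv2.INTER_CUBIC))
E
```

```text
top red 53 [334.6 152.9] [ 0.7662 -0.0099  0.086 ]
top red 96 [327.  251.1] [0.5294 0.014  0.086 ]
top red 140 [432.2 332.6] [ 0.3368 -0.2189  0.086 ]
top red 64 [272.  344.9] [0.3181 0.1438 0.086 ]
top yellow 296 [240. 120.] [0.8609 0.2193 0.077 ]
top yellow 9 [324.1 213.4] [0.6211 0.0189 0.077 ]
top yellow 10 [365.  248.5] [ 0.5343 -0.0747  0.077 ]
top yellow 10 [287.  254.5] [0.5254 0.1081 0.077 ]
top white 5398 [325.7 239.9] [0.567  0.0184 0.02  ]
scene red 92 [325.9 166. ] [0.3589 0.123  0.086 ]
scene red 237 [181.3 227.3] [ 0.3654 -0.2301  0.086 ]
scene red 256 [323.3 236.7] [0.5377 0.0103 0.086 ]
scene red 110 [380.2 346. ] [ 0.803  -0.0311  0.086 ]
scene yellow 8 [359.  219.1] [0.5279 0.104  0.077 ]
scene yellow 10 [285.5 256.2] [ 0.5364 -0.0769  0.077 ]
scene yellow 10 [347.9 267.3] [0.6236 0.0158 0.077 ]
scene yellow 491 [511.5 321.3] [0.8792 0.2065 0.077 ]
scene orange 190 [310.3 233.4] [0.4843 0.0093 0.043 ]
scene white 5047 [333.  281.5] [ 0.6038 -0.0057  0.02  ]
```

View pics/top0c.png

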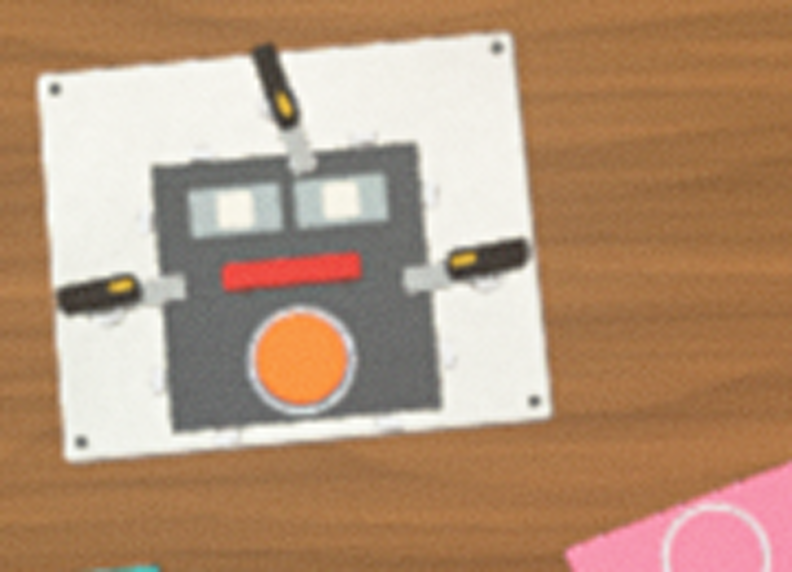

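View pics/scene0c.png

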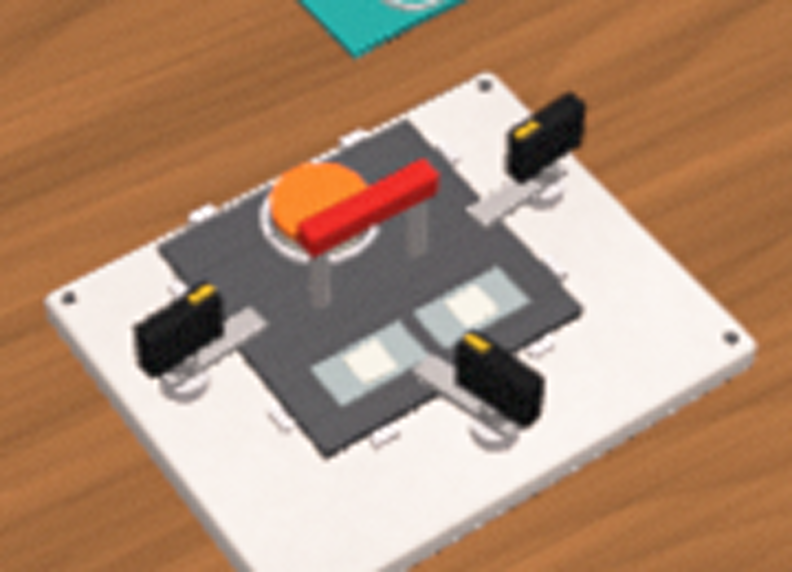

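Confirmed by the crops: the dock holds the larger dark plate with the red handle, orange dish, two slides and three black knobs with yellow marks. I'll move the wrist camera above the dock to measure it more precisely.

Request:
jog_arm --increments '[{"x": -3.4, "y": 6.2, "z": -0.5, "wz": 7}, {"x": -6.8, "y": 12.4, "z": -1, "wz": 14}, {"x": -10.2, "y": 18.8, "z": -2, "wz": 21}, {"x": -13.6, "y": 25, "z": -2.5, "wz": 28}, {"x": -16.9, "y": 31.3, "z": -3, "wz": 35}, {"x": -23, "y": 34.5, "z": -4, "wz": 43}, {"x": -29, "y": 37.8, "z": -5, "wz": 50}, {"x": -35, "y": 41, "z": -5, "wz": 57}, {"x": -41, "y": 44.3, "z": -5, "wz": 64}, {"x": -46.7, "y": 47.5, "z": -5, "wz": 64}]'

```text
schema error: expected keys wx, wy, wz, x, y, z, claw
```

Request:
jog_arm --increments '[{"z": 0}, {"z": 0}]'

```text
schema error: expected keys wx, wy, wz, x, y, z, claw
```

```bash
python3 - <<'E'
from workcell import bot
from h import *
f=bot.grab_frame("wrist"); pickle.dump(f,open("pics/wrist1.pkl","wb"))
cv2.imwrite("pics/wrist1.png",f["pixels"][:,:,::-1])
s=bot.observe();print(s["clock"],s["position"],s["tool_rot"],f["origin"],f["orientation"],s["qpos"].round(2))
for k,m in masks(f).items():
  for b in blobs(m,30):
    z={"red":.086,"yellow":.077,"orange":.043,"white":.02}[k]
    print(k,b[0],b[1],b[2],onplane(f,*b[1],z).round(4))
E
```

```text
0.2 [0.16112344 0.60367125 0.23093336] [3.14155119e+00 7.13135593e-04 1.30999783e+00] [0.09511823 0.6215347  0.37397066] [2.86716089e+00 8.50055831e-04 1.31023788e+00] [-1.38  0.52 -0.04  1.6   0.02  1.02 -0.11]
white 806 [391.7 324.7] [368 312  55  30] [0.3036 0.6481 0.02  ]
white 214 [513.4 346.2] [499 338  27  19] [0.3664 0.7774 0.02  ]
white 101 [167.5 351.1] [157 347  17  11] [0.2702 0.3912 0.02  ]
white 101 [474.5 351.2] [469 347  16  11] [0.3614 0.7333 0.02  ]
white 1524 [385.3 396. ] [348 361  80  60] [0.3949 0.6212 0.02  ]
white 102 [  5.5 393.5] [  0 388  13  13] [0.2744 0.1819 0.02  ]
```

View pics/wrist1.png

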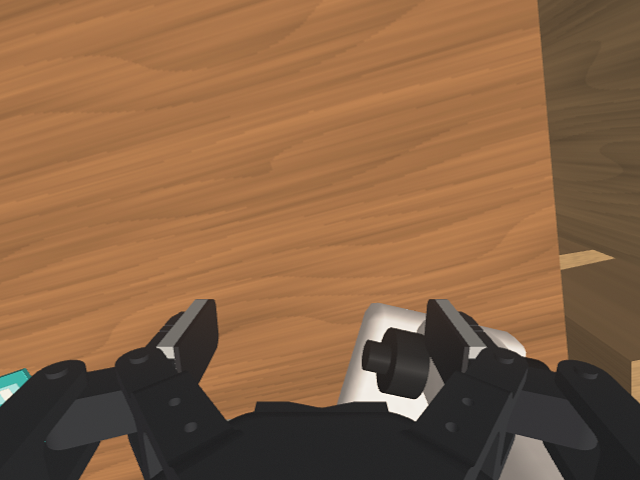

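Request:
jog_arm --increments '[{"x": -3.2, "y": 5.3, "z": -1, "wx": 0, "wy": 0, "wz": 7, "claw": 100}, {"x": -6.5, "y": 10.5, "z": -2, "wx": 0, "wy": 0, "wz": 14, "claw": 100}, {"x": -10, "y": 15.7, "z": -3, "wx": 0, "wy": 0, "wz": 21, "claw": 100}, {"x": -13.6, "y": 20.8, "z": -4, "wx": 0, "wy": 0, "wz": 28, "claw": 100}, {"x": -17.5, "y": 25.7, "z": -5, "wx": 0, "wy": 0, "wz": 35, "claw": 100}, {"x": -21.7, "y": 30, "z": -6, "wx": 0, "wy": 0, "wz": 42, "claw": 100}, {"x": -26.5, "y": 34, "z": -6, "wx": 0, "wy": 0, "wz": 49, "claw": 100}, {"x": -32, "y": 37.3, "z": -6, "wx": 0, "wy": 0, "wz": 56, "claw": 100}, {"x": -37, "y": 41, "z": -6, "wx": 0, "wy": 0, "wz": 64, "claw": 100}, {"x": -42, "y": 44.8, "z": -6, "wx": 0, "wy": 0, "wz": 64, "claw": 100}]'

```text
clock: 1.45
position: [0.485, 0.0831, 0.2915]
tool_rot: [3.141, -0.0, 0.191]
force: [1.0, 1.0, 0.9]
grip_width: 0.0857
```

Request:
jog_arm --increments '[{"x": 1.5, "y": 5.5, "z": 0, "wx": 0, "wy": 0, "wz": 0, "claw": 100}, {"x": 3, "y": 11, "z": 0, "wx": 0, "wy": 0, "wz": 0, "claw": 100}, {"x": 3.9, "y": 14.3, "z": 0, "wx": 0, "wy": 0, "wz": 0, "claw": 100}, {"x": 3.9, "y": 14.3, "z": 0, "wx": 0, "wy": 0, "wz": 0, "claw": 100}]'

```text
clock: 1.95
position: [0.5508, -0.0525, 0.2913]
tool_rot: [3.14, 0.0, 0.187]
force: [-0.0, 0.2, 0.2]
grip_width: 0.0857
```

```bash
python3 - <<'E'
from workcell import bot
from h import *
f=bot.grab_frame("wrist"); pickle.dump(f,open("pics/wrist2.pkl","wb"))
cv2.imwrite("pics/wrist2.png",f["pixels"][:,:,::-1])
s=bot.observe();print(s["clock"],s["position"],s["tool_rot"],f["origin"],f["orientation"],s["qpos"].round(2))
for k,m in masks(f).items():
  for b in blobs(m,30):
    z={"red":.086,"yellow":.077,"orange":.043,"white":.02}[k]
    r=cv2.minAreaRect(np.argwhere(b[3])[:,::-1].astype(np.float32))
    print(k,b[0],b[1],onplane(f,*b[1],z).round(4),[onplane(f,*q,z)[:2].round(4).tolist() for q in cv2.boxPoints(r)] if k!="orange" else "")
E
```

```text
2.0 [ 0.55039649 -0.05073707  0.29121944] [3.14107076e+00 3.69568025e-04 1.89234986e-01] [0.53837843 0.01531871 0.43428222] [2.86555946e+00 6.16241508e-04 1.87610663e-01] [-0.37  0.38  0.48  1.74 -0.19  1.07  0.36]
red 692 [312.3 150. ] [0.5308 0.0089 0.086 ] [[0.5266, -0.0195], [0.5226, 0.0468], [0.5345, 0.0478], [0.5392, -0.0185]]
red 292 [528.1 210.3] [ 0.7553 -0.0083  0.086 ] [[0.7365, 0.0052], [0.7417, 0.0097], [0.774, -0.0215], [0.7689, -0.0263]]
red 638 [114.9 319.4] [ 0.349  -0.2097  0.086 ] [[0.3306, -0.1811], [0.3445, -0.1725], [0.37, -0.2366], [0.3555, -0.246]]
yellow 75 [327.  40.] [0.5264 0.1066 0.077 ] [[0.5235, 0.1119], [0.5271, 0.1125], [0.5293, 0.1013], [0.5257, 0.1007]]
yellow 47 [404.5 159. ] [0.6223 0.0173 0.077 ] [[0.6163, 0.0172], [0.6269, 0.0208], [0.6283, 0.0175], [0.6176, 0.0139]]
yellow 43 [301.7 231.8] [ 0.5346 -0.0753  0.077 ] [[0.532, -0.0705], [0.5361, -0.0697], [0.538, -0.0804], [0.5338, -0.0812]]
white 50 [105.6   1.2] [0.2934 0.1137 0.02  ] [[0.2857, 0.1133], [0.2998, 0.116], [0.2999, 0.1133], [0.2857, 0.1106]]
white 7805 [273.7 111. ] [0.4796 0.0409 
[... 741 characters left out ...]
[[0.773, 0.0227], [0.7823, 0.0317], [0.7915, 0.0236], [0.7821, 0.0145]]
white 111 [541.5 204.6] [ 0.8098 -0.0033  0.02  ] [[0.8004, -0.0039], [0.8098, 0.0054], [0.819, -0.0028], [0.8096, -0.0122]]
white 102 [491.  218.7] [ 0.756 -0.031  0.02 ] [[0.7339, -0.0169], [0.7691, -0.0103], [0.7808, -0.0444], [0.7448, -0.0512]]
white 500 [ 96.1 281.1] [ 0.2881 -0.2022  0.02  ] [[0.272, -0.1881], [0.2928, -0.1759], [0.3097, -0.2215], [0.2884, -0.2342]]
white 207 [166.8 293.4] [ 0.3776 -0.2024  0.02  ] [[0.3437, -0.1964], [0.3901, -0.1649], [0.4147, -0.2131], [0.3671, -0.2463]]
white 191 [106.6 325.1] [ 0.3026 -0.2629  0.02  ] [[0.2914, -0.2426], [0.2981, -0.2386], [0.3142, -0.2837], [0.3073, -0.2879]]
```

View pics/wrist2.png

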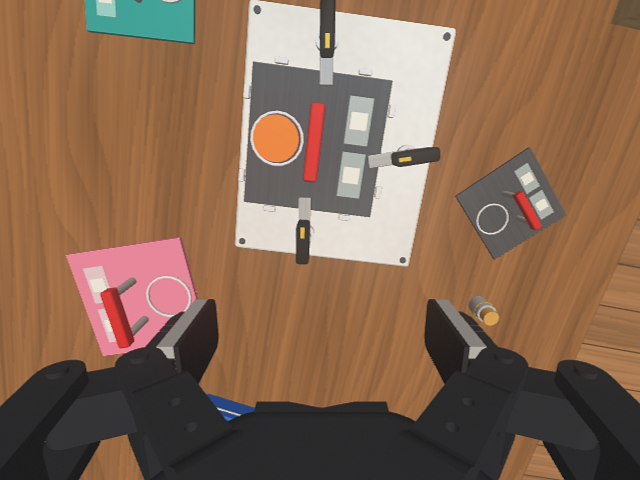

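```bash
cat >> h.py <<'E'
def masks2(f):
    h=cv2.cvtColor(f["pixels"],cv2.COLOR_RGB2HSV).astype(int)
    H,S,V=h[...,0],h[...,1],h[...,2]
    return dict(red=((H<6)|(H>172))&(S>150)&(V>80),yellow=(H>18)&(H<34)&(S>100)&(V>120),black=(V<48),white=(S<45)&(V>170),gray=(V<130)&(S<60)&(V>48))
E
python3 - <<'E'
from h import *
np.set_printoptions(suppress=True,precision=4)
for n in ["wrist2","top0"]:
    f=pickle.load(open(f"pics/{n}.pkl","rb")); m=masks2(f)
    print(n)
    for k,zz in (("red",.086),("yellow",.077),("black",.077)):
      for b in blobs(m[k],8):
        p=onplane(f,*b[1],zz)
        if abs(p[0]-.55)<.13 and abs(p[1]-.01)<.15:
          r=cv2.minAreaRect(np.argwhere(b[3])[:,::-1].astype(np.float32)); bp=cv2.boxPoints(r)
          P=np.array([onplane(f,*q,zz)[:2] for q in bp]); 
          e1,e2=P[1]-P[0],P[2]-P[1]; e=e1 if np.hypot(*e1)>np.hypot(*e2) else e2
          print(k,b[0],b[1],p,"rect",P.mean(0),np.hypot(*e1),np.hypot(*e2),"ang",np.degrees(np.arctan2(e[1],e[0])))
    # dock
    bl=[b for b in blobs(m["white"],50) if abs(onplane(f,*b[1],.02)[0]-.56)<.14 and abs(onplane(f,*b[1],.02)[1]-.01)<.16]
    pts=np.vstack([np.argwhere(b[3])[:,::-1] for b in bl]).astype(np.float32)
    hull=cv2.convexHull(pts); 
    q=cv2.approxPolyDP(hull,8,True)[:,0]; Q=np.array([onplane(f,*a,.02)[:2] for a in q]); print("dock",q.tolist(),Q.tolist(),[float(np.hypot(*(Q[i]-Q[i-1]))) for i in range(len(Q))],Q.mean(0))
E
```

```text
wrist2
red 1074 [313.5 141.5] [0.5305 0.0168 0.086 ] rect [0.5305 0.0154] 0.07264887609814091 0.012922502888004934 ang 93.11808466513843
yellow 75 [327.  40.] [0.5264 0.1066 0.077 ] rect [0.5264 0.1066] 0.0036333545612200133 0.01139926342295189 ang -78.89421691691079
yellow 55 [404.8 158.9] [0.6226 0.0175 0.077 ] rect [0.6227 0.0174] 0.01210561403495189 0.004292193998957136 ang 18.71963595521497
yellow 58 [302.  232.3] [ 0.535  -0.0757  0.077 ] rect [ 0.5351 -0.076 ] 0.004197984479183048 0.01194506268021998 ang -80.01229116602235
dock [[454.0, 29.0], [407.0, 265.0], [236.0, 245.0], [251.0, 0.0]] [[0.6535130559847111, 0.1561615622193555], [0.6712030129841317, -0.10730567225778703], [0.45720024889859545, -0.12139105431360783], [0.44053396861861494, 0.1426761057990074]] [0.2134055978416694, 0.2640604442578914, 0.21446580385671768, 0.2645925734942544] [0.5556 0.0175]
top0
red 174 [326.  251.3] [0.529  0.0163 0.086 ] rect [0.5291 0.0163] 0.07073472476085557 0.01317714215866779 ang -86.40725949338949
yellow 16 [324.3 213.4] [0.621  0.0185 0.077 ] rect [0.6214 0.0186] 0.0067474421672989015 0.011896431827875427 ang -137.17526266944597
yellow 17 [364.8 248.5] [ 0.5343 -0.0742  0.077 ] rect [ 0.5341 -0.0742] 0.012585767342980461 0.006310563825517922 ang -64.86079806350267
yellow 16 [287.  254.5] [0.5254 0.1081 0.077 ] rect [0.5254 0.1081] 0.00939868279710271 0.00709478921773647 ang -91.64601308917429
dock [[384.0, 284.0], [276.0, 294.0], [269.0, 207.0], [375.0, 198.0]] [[0.4550306701498196, -0.11971821657378146], [0.437865672817864, 0.14182802451519627], [0.6540526224162198, 0.15734027399180772], [0.6686242669576397, -0.1061566660116367]] [0.21402369086377143, 0.26210889599778886, 0.21674276703148979, 0.26389954569081825] [0.5539 0.0183]
```

Estimates:

| Item | Estimate (world, m) | Bar angle |
|---|---|---|
| Dock yaw | +3.7° | – |
| Seat | (0.530, 0.016) | – |
| Left knob | (0.523, 0.121) | θ≈8° |
| Right knob | (0.537, -0.089) | θ≈5° |
| Back knob | (0.635, 0.023) | θ≈17° |

Top and wrist views agree within 2 mm, and the sizes are plausible: bar 73×13 mm, dock 214×264 mm. I'll start with the right knob.

Request:
jog_arm --increments '[{"x": -0.7, "y": 1.2, "z": 6, "wx": 0, "wy": 0, "wz": 0, "claw": 60}, {"x": -1.4, "y": 2.4, "z": 12, "wx": 0, "wy": 0, "wz": 0, "claw": 60}, {"x": -2.1, "y": 3.5, "z": 18, "wx": 0, "wy": 0, "wz": 1, "claw": 60}, {"x": -2.1, "y": 3.5, "z": 18, "wx": 0, "wy": 0, "wz": 1, "claw": 60}, {"x": -2.1, "y": 3.5, "z": 18, "wx": 0, "wy": 0, "wz": 1, "claw": 60}]'

```text
clock: 2.62
position: [0.5375, -0.0884, 0.1133]
tool_rot: [3.141, -0.002, 0.173]
force: [0.5, 0.1, 0.5]
grip_width: 0.0511
```

```bash
cat > look.py <<'E'
import sys
from workcell import bot
from h import *
n=sys.argv[1]; 
for cam in sys.argv[2:] or ["wrist"]:
    f=bot.grab_frame(cam); pickle.dump(f,open(f"pics/{cam}{n}.pkl","wb"))
    cv2.imwrite(f"pics/{cam}{n}.png",f["pixels"][:,:,::-1])
s=bot.observe();print(s["clock"],s["position"],s["tool_rot"],s["force"].round(1),s["moment"].round(2),s["grip_width"],s["qpos"].round(2))
E
python3 look.py 3
```

```text
2.675 [ 0.53782834 -0.0883934   0.11368182] [ 3.14077612e+00 -2.84121259e-03  1.73138509e-01] [ 0.1 -0.9  0.3] [-0.03 -0.07  0.02] 0.05176984869277211 [-0.22  0.59  0.38  1.93 -0.34  0.68  0.54]
```

View pics/wrist3.png

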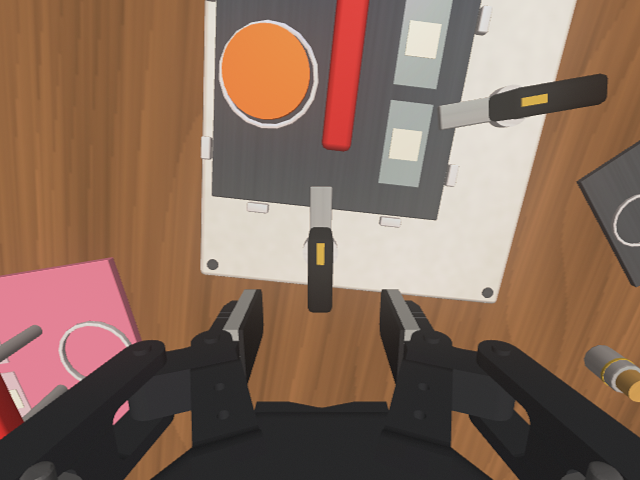

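The right knob (bar x≈320, y 228–311) is centred between the fingers. I'll measure its centre and the back knob (490–607, 74–122) in this close view.

```bash
python3 - <<'E'
from h import *
f=pickle.load(open("pics/wrist3.pkl","rb"))
for q in [(320,229),(320,311),(490,107),(607,85)]: print(q,onplane(f,*q,.077).round(4))
E
```

```text
(320, 229) [ 0.5328 -0.0626  0.077 ]
(320, 311) [ 0.541  -0.1094  0.077 ]
(490, 107) [0.603  0.0108 0.077 ]
(607, 85) [0.6547 0.0298 0.077 ]
```

Request:
jog_arm --increments '[{"x": -0.05, "y": 0, "z": 3.4, "wx": 0, "wy": 0, "wz": 0, "claw": 60}, {"x": -0.05, "y": 0, "z": 6.7, "wx": 0, "wy": 0, "wz": 0, "claw": 60}, {"x": -0.05, "y": 0, "z": 6.7, "wx": 0, "wy": 0, "wz": 0, "claw": 60}, {"x": -0.05, "y": 0, "z": 6.7, "wx": 0, "wy": 0, "wz": 0, "claw": 0}, {"x": -0.05, "y": 0, "z": 6.7, "wx": 0, "wy": 0, "wz": 0, "claw": 0}, {"x": -0.05, "y": 0, "z": 6.7, "wx": 0, "wy": 0, "wz": 0, "claw": 0}, {"x": -0.05, "y": 0, "z": 6.7, "wx": 0, "wy": 0, "wz": 0, "claw": 0}]' --squeeze 40

```text
clock: 3.55
position: [0.5372, -0.0887, 0.0484]
tool_rot: [3.141, -0.003, 0.173]
force: [-10.8, 0.3, 22.6]
grip_width: 0.0133
```

Request:
jog_arm --increments '[{"x": 0, "y": 0, "z": 0, "wx": 0, "wy": 0, "wz": -8, "claw": 0}, {"x": 0, "y": 0, "z": 0, "wx": 0, "wy": 0, "wz": -16, "claw": 0}, {"x": 0, "y": 0, "z": 0, "wx": 0, "wy": 0, "wz": -24, "claw": 0}, {"x": 0, "y": 0, "z": 0, "wx": 0, "wy": 0, "wz": -24, "claw": 0}]'

```text
clock: 4.05
position: [0.5366, -0.0888, 0.0487]
tool_rot: [3.141, -0.002, 0.591]
force: [-3.4, -0.9, -8.0]
grip_width: 0.0133
```

Request:
jog_arm --increments '[{"x": 0, "y": 0, "z": 0, "wx": 0, "wy": 0, "wz": -9, "claw": 0}, {"x": 0, "y": 0, "z": 0, "wx": 0, "wy": 0, "wz": -18, "claw": 0}, {"x": 0, "y": 0, "z": 0, "wx": 0, "wy": 0, "wz": -27, "claw": 0}, {"x": 0, "y": 0, "z": 0, "wx": 0, "wy": 0, "wz": -36, "claw": 0}, {"x": 0, "y": 0, "z": 0, "wx": 0, "wy": 0, "wz": -45, "claw": 0}, {"x": 0, "y": 0, "z": 0, "wx": 0, "wy": 0, "wz": -52, "claw": 0}, {"x": 0, "y": 0, "z": 0, "wx": 0, "wy": 0, "wz": -57, "claw": 0}, {"x": 0, "y": 0, "z": 0, "wx": 0, "wy": 0, "wz": -60, "claw": 0}, {"x": 0, "y": 0, "z": 0, "wx": 0, "wy": 0, "wz": -60, "claw": 0}]'

```text
clock: 5.18
position: [0.5362, -0.0895, 0.0488]
tool_rot: [3.14, 0.0, 1.632]
force: [-3.0, -3.1, -7.5]
grip_width: 0.0133
```

```bash
python3 look.py 4
```

```text
5.225 [ 0.53614545 -0.08947544  0.04877819] [3.14041082e+00 8.19830387e-05 1.63210417e+00] [-4.7 -4.5 -7.7] [-0.88  0.93 -1.93] 0.013495427246632167 [ 0.1   0.66 -0.07  1.94  0.08  0.54  1.62]
```

View pics/wrist4.png

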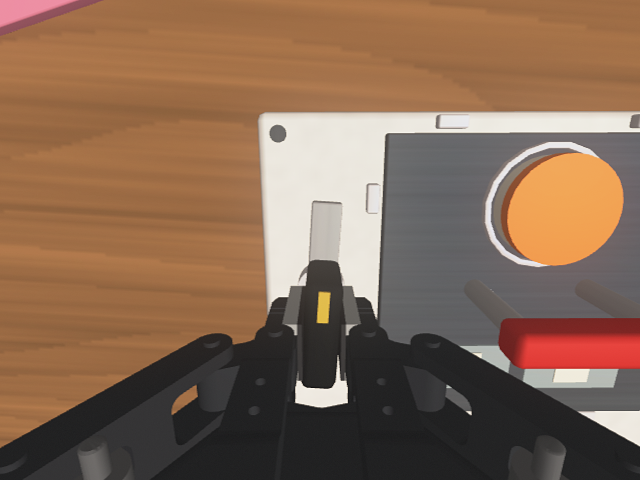

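The moment (-1.9 N m), the yaw and the image all show the right knob at its stop: the tongue points towards the robot, up in this picture. Next I release it, rise and cross to the left knob.

Request:
jog_arm --increments '[{"x": 0, "y": 0, "z": 0, "wx": 0, "wy": 0, "wz": 0, "claw": 60}, {"x": 0, "y": 0, "z": 0, "wx": 0, "wy": 0, "wz": 0, "claw": 60}, {"x": 0, "y": 0, "z": -3.5, "wx": 0, "wy": 0, "wz": 0, "claw": 60}, {"x": 0, "y": 0, "z": -7.5, "wx": 0, "wy": 0, "wz": 0, "claw": 60}, {"x": 4, "y": 0, "z": -8, "wx": 0, "wy": 0, "wz": 10, "claw": 60}, {"x": 8, "y": 0, "z": -8, "wx": 0, "wy": 0, "wz": 20, "claw": 60}, {"x": 12, "y": 0, "z": -8, "wx": 0, "wy": 0, "wz": 30, "claw": 60}, {"x": 16, "y": 0, "z": -8, "wx": 0, "wy": 0, "wz": 40, "claw": 60}, {"x": 20, "y": 0, "z": -8, "wx": 0, "wy": 0, "wz": 50, "claw": 60}, {"x": 21.1, "y": 0, "z": -8, "wx": 0, "wy": 0, "wz": 60, "claw": 60}]'

```text
clock: 6.48
position: [0.523, 0.1245, 0.1291]
tool_rot: [3.142, -0.002, 0.583]
force: [0.3, -0.6, -0.0]
grip_width: 0.0515
```

Request:
jog_arm --increments '[{"x": -0.2, "y": 0.3, "z": 1, "wx": 0, "wy": 0, "wz": 10, "claw": 60}, {"x": -0.2, "y": 0.3, "z": 1.5, "wx": 0, "wy": 0, "wz": 20, "claw": 60}, {"x": -0.2, "y": 0.3, "z": 1.5, "wx": 0, "wy": 0, "wz": 21.5, "claw": 60}, {"x": -0.2, "y": 0.3, "z": 1.5, "wx": 0, "wy": 0, "wz": 21.5, "claw": 60}]'

```text
clock: 6.98
position: [0.5231, 0.1212, 0.1144]
tool_rot: [-3.141, -0.003, 0.211]
force: [0.3, -0.3, -0.1]
grip_width: 0.0512
```

```bash
python3 look.py 5
```

```text
7.025 [0.5231586  0.12110739 0.11438797] [-3.14056169e+00 -2.71878410e-03  2.11032946e-01] [ 0.3 -0.1 -0.5] [-0.   -0.03 -0.01] 0.05126646730291876 [-0.55  0.57  0.3   1.95 -0.26  0.66  0.12]
```

View pics/wrist5.png

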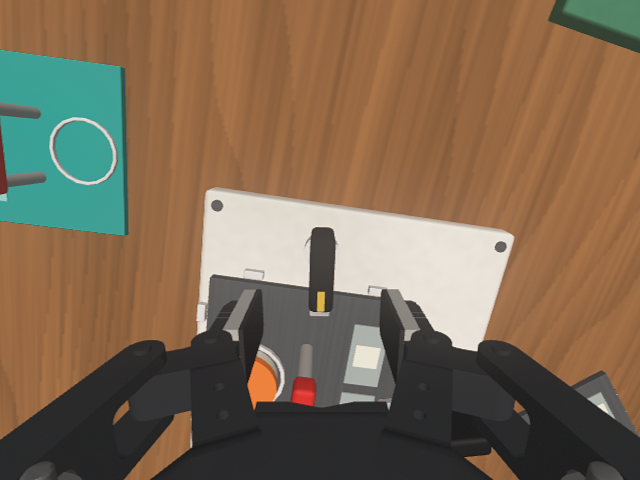

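The left knob (bar x≈321, y 228–312) sits exactly as the right one did, so I'll repeat the grip and turn.

Request:
jog_arm --increments '[{"x": 0, "y": 0, "z": 3.4, "wx": 0, "wy": 0, "wz": 0, "claw": 60}, {"x": 0, "y": 0, "z": 6.6, "wx": 0, "wy": 0, "wz": 0, "claw": 60}, {"x": 0, "y": 0, "z": 6.6, "wx": 0, "wy": 0, "wz": 0, "claw": 60}, {"x": 0, "y": 0, "z": 6.6, "wx": 0, "wy": 0, "wz": 0, "claw": 0}, {"x": 0, "y": 0, "z": 6.6, "wx": 0, "wy": 0, "wz": 0, "claw": 0}, {"x": 0, "y": 0, "z": 6.6, "wx": 0, "wy": 0, "wz": 0, "claw": 0}, {"x": 0, "y": 0, "z": 6.6, "wx": 0, "wy": 0, "wz": 0, "claw": 0}]' --squeeze 40

```text
clock: 7.9
position: [0.5236, 0.1212, 0.0497]
tool_rot: [-3.14, -0.004, 0.211]
force: [-3.1, -1.3, 12.8]
grip_width: 0.0136
```

Request:
jog_arm --increments '[{"x": 0, "y": 0, "z": 0, "wx": 0, "wy": 0, "wz": -9, "claw": 0}, {"x": 0, "y": 0, "z": 0, "wx": 0, "wy": 0, "wz": -18, "claw": 0}, {"x": 0, "y": 0, "z": 0, "wx": 0, "wy": 0, "wz": -27, "claw": 0}, {"x": 0, "y": 0, "z": 0, "wx": 0, "wy": 0, "wz": -27, "claw": 0}]'

```text
clock: 8.4
position: [0.5231, 0.121, 0.0499]
tool_rot: [-3.142, -0.003, 0.682]
force: [-3.0, -0.7, -8.3]
grip_width: 0.0133
```

Request:
jog_arm --increments '[{"x": 0, "y": 0, "z": 0, "wx": 0, "wy": 0, "wz": -9, "claw": 0}, {"x": 0, "y": 0, "z": 0, "wx": 0, "wy": 0, "wz": -18, "claw": 0}, {"x": 0, "y": 0, "z": 0, "wx": 0, "wy": 0, "wz": -27, "claw": 0}, {"x": 0, "y": 0, "z": 0, "wx": 0, "wy": 0, "wz": -36, "claw": 0}, {"x": 0, "y": 0, "z": 0, "wx": 0, "wy": 0, "wz": -45, "claw": 0}, {"x": 0, "y": 0, "z": 0, "wx": 0, "wy": 0, "wz": -51, "claw": 0}, {"x": 0, "y": 0, "z": 0, "wx": 0, "wy": 0, "wz": -55, "claw": 0}, {"x": 0, "y": 0, "z": 0, "wx": 0, "wy": 0, "wz": -55, "claw": 0}]'

```text
clock: 9.4
position: [0.5225, 0.1201, 0.05]
tool_rot: [3.14, -0.001, 1.636]
force: [-5.0, -2.6, -4.4]
grip_width: 0.0132
```

```bash
python3 look.py 6
```

```text
9.45 [0.52258768 0.12010724 0.04996893] [ 3.14030609e+00 -1.13717015e-03  1.63489085e+00] [-4.4 -3.8 -4.4] [-0.86  1.07 -1.71] 0.012892640134645979 [-0.24  0.65 -0.13  1.96  0.15  0.54  1.16]
```

View pics/wrist6.png

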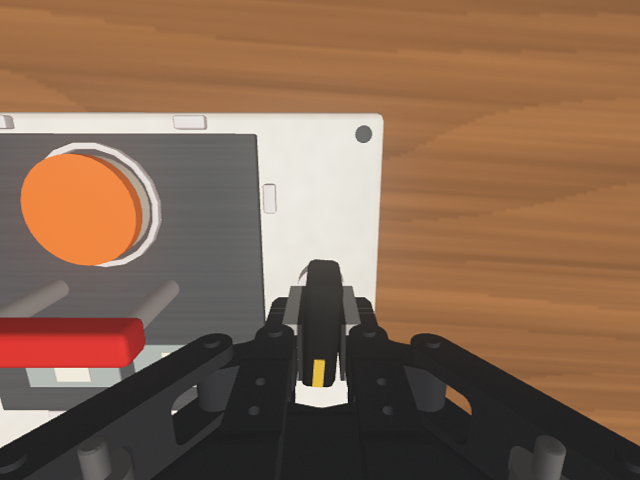

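The left knob is at its stop too: moment -1.7 N m, tongue away from the robot. Now the back knob.

Request:
jog_arm --increments '[{"x": 0, "y": 0, "z": 0, "wx": 0, "wy": 0, "wz": 0, "claw": 60}, {"x": 0, "y": 0, "z": 0, "wx": 0, "wy": 0, "wz": 0, "claw": 60}, {"x": 0, "y": 0, "z": -3.5, "wx": 0, "wy": 0, "wz": 0, "claw": 60}, {"x": 0, "y": 0, "z": -7, "wx": 0, "wy": 0, "wz": 0, "claw": 60}, {"x": -2, "y": 2, "z": -8, "wx": 0, "wy": 0, "wz": 10, "claw": 60}, {"x": -4, "y": 4, "z": -8, "wx": 0, "wy": 0, "wz": 20, "claw": 60}, {"x": -6, "y": 6, "z": -8, "wx": 0, "wy": 0, "wz": 30, "claw": 60}, {"x": -8, "y": 8, "z": -8, "wx": 0, "wy": 0, "wz": 40, "claw": 60}, {"x": -10, "y": 10, "z": -8, "wx": 0, "wy": 0, "wz": 50, "claw": 60}, {"x": -10.4, "y": 10.5, "z": -8, "wx": 0, "wy": 0, "wz": 60, "claw": 60}]'

```text
clock: 10.7
position: [0.6352, 0.0216, 0.1302]
tool_rot: [3.141, -0.003, 0.58]
force: [-0.5, -0.4, -0.4]
grip_width: 0.0508
```

Request:
jog_arm --increments '[{"x": 0, "y": 0, "z": 0, "wx": 0, "wy": 0, "wz": 10, "claw": 60}, {"x": 0, "y": 0, "z": 0, "wx": 0, "wy": 0, "wz": 20, "claw": 60}, {"x": 0, "y": 0, "z": 0, "wx": 0, "wy": 0, "wz": 30, "claw": 60}, {"x": 0, "y": 0, "z": 0, "wx": 0, "wy": 0, "wz": 40, "claw": 60}, {"x": 0, "y": 0, "z": 0, "wx": 0, "wy": 0, "wz": 50, "claw": 60}, {"x": 0, "y": 0, "z": 0, "wx": 0, "wy": 0, "wz": 60, "claw": 60}, {"x": 0, "y": 0, "z": 0, "wx": 0, "wy": 0, "wz": 70, "claw": 60}, {"x": 0, "y": 0, "z": 0, "wx": 0, "wy": 0, "wz": 80, "claw": 60}, {"x": 0, "y": 0, "z": 0, "wx": 0, "wy": 0, "wz": 90, "claw": 60}, {"x": 0, "y": 0, "z": 0, "wx": 0, "wy": 0, "wz": 100, "claw": 60}]'

```text
clock: 11.95
position: [0.6356, 0.0222, 0.1306]
tool_rot: [-3.138, -0.0, -1.172]
force: [0.3, 0.4, 0.6]
grip_width: 0.0513
```

```bash
python3 look.py 7
```

```text
12.0 [0.63559978 0.02241395 0.13048746] [-3.13785120e+00 -2.00644230e-04 -1.18039254e+00] [-0.6  1.3 -1. ] [0.01 0.01 0.01] 0.05124726748186087 [-0.51  0.74  0.6   1.68 -0.52  0.88 -0.87]
```

View pics/wrist7.png

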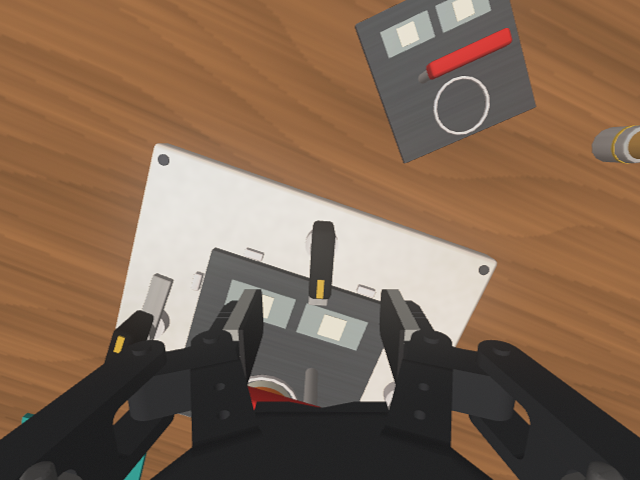

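```bash
python3 - <<'E'
from h import *
f=pickle.load(open("pics/wrist7.pkl","rb"))
a,b=[onplane(f,*q,.077) for q in [(323,222),(319,299)]]; print(a,b,(a+b)/2,np.degrees(np.arctan2(*(b-a)[1::-1])))
E
```

```text
[0.66073615 0.03145584 0.077     ] [0.61545687 0.01492674 0.077     ] [0.63809651 0.02319129 0.077     ] -159.94550952087766
```

Request:
jog_arm --increments '[{"x": 0, "y": 0, "z": 4, "wx": 0, "wy": 0, "wz": 2.3, "claw": 60}, {"x": 0, "y": 0, "z": 8.1, "wx": 0, "wy": 0, "wz": 2.3, "claw": 60}, {"x": 0, "y": 0, "z": 8.1, "wx": 0, "wy": 0, "wz": 2.3, "claw": 60}, {"x": 0, "y": 0, "z": 8.1, "wx": 0, "wy": 0, "wz": 2.3, "claw": 0}, {"x": 0, "y": 0, "z": 8.1, "wx": 0, "wy": 0, "wz": 2.3, "claw": 0}, {"x": 0, "y": 0, "z": 8.1, "wx": 0, "wy": 0, "wz": 2.3, "claw": 0}, {"x": 0, "y": 0, "z": 8.1, "wx": 0, "wy": 0, "wz": 2.3, "claw": 0}]' --squeeze 40

```text
clock: 12.88
position: [0.6369, 0.0224, 0.0513]
tool_rot: [-3.135, -0.001, -1.22]
force: [-1.1, -0.2, 9.7]
grip_width: 0.0132
```

Request:
jog_arm --increments '[{"x": 0, "y": 0, "z": 0, "wx": 0, "wy": 0, "wz": -9, "claw": 0}, {"x": 0, "y": 0, "z": 0, "wx": 0, "wy": 0, "wz": -18, "claw": 0}, {"x": 0, "y": 0, "z": 0, "wx": 0, "wy": 0, "wz": -27, "claw": 0}, {"x": 0, "y": 0, "z": 0, "wx": 0, "wy": 0, "wz": -27, "claw": 0}]'

```text
clock: 13.38
position: [0.6365, 0.023, 0.0515]
tool_rot: [-3.136, -0.002, -0.749]
force: [-1.8, 4.0, -10.3]
grip_width: 0.0129
```

Request:
jog_arm --increments '[{"x": 0, "y": 0, "z": 0, "wx": 0, "wy": 0, "wz": -9, "claw": 0}, {"x": 0, "y": 0, "z": 0, "wx": 0, "wy": 0, "wz": -18, "claw": 0}, {"x": 0, "y": 0, "z": 0, "wx": 0, "wy": 0, "wz": -27, "claw": 0}, {"x": 0, "y": 0, "z": 0, "wx": 0, "wy": 0, "wz": -35, "claw": 0}, {"x": 0, "y": 0, "z": 0, "wx": 0, "wy": 0, "wz": -42, "claw": 0}, {"x": 0, "y": 0, "z": 0, "wx": 0, "wy": 0, "wz": -46, "claw": 0}, {"x": 0, "y": 0, "z": 0, "wx": 0, "wy": 0, "wz": -46, "claw": 0}]'

```text
clock: 14.25
position: [0.6354, 0.0235, 0.0515]
tool_rot: [-3.138, -0.003, 0.049]
force: [-5.5, 4.9, -5.5]
grip_width: 0.0131
```

```bash
python3 look.py 8
```

```text
14.3 [0.63540881 0.02345785 0.05151412] [-3.13812876 -0.00333758  0.04785449] [-5.9  5.9 -5.6] [ 1.14  1.41 -1.42] 0.013371667990860956 [-0.27  0.78  0.21  1.7  -0.24  0.69  0.12]
```

View pics/wrist8.png

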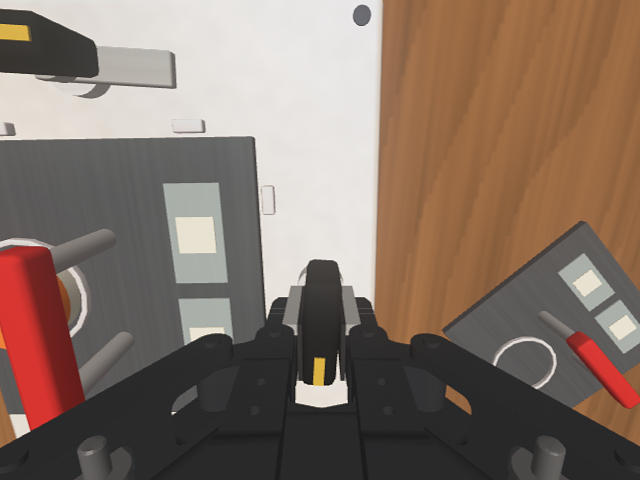

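The back knob is at its stop (moment -1.4 N m, yaw as predicted). I'll release it and go above the red handle.

Request:
jog_arm --increments '[{"x": 0, "y": 0, "z": 0, "wx": 0, "wy": 0, "wz": 0, "claw": 60}, {"x": 0, "y": 0, "z": 0, "wx": 0, "wy": 0, "wz": 0, "claw": 60}, {"x": 0, "y": 0, "z": -3.5, "wx": 0, "wy": 0, "wz": 0, "claw": 60}, {"x": 0, "y": 0, "z": -7, "wx": 0, "wy": 0, "wz": 0, "claw": 60}, {"x": -3.5, "y": 0, "z": -8, "wx": 0, "wy": 0, "wz": -1, "claw": 60}, {"x": -7, "y": 0.1, "z": -8, "wx": 0, "wy": 0, "wz": -1, "claw": 60}, {"x": -10.5, "y": 0.2, "z": -8, "wx": 0, "wy": 0, "wz": -1, "claw": 60}, {"x": -10.5, "y": 0.2, "z": -8, "wx": 0, "wy": 0, "wz": -1, "claw": 60}, {"x": -10.5, "y": 0.2, "z": -8, "wx": 0, "wy": 0, "wz": -1, "claw": 60}]'

```text
clock: 15.42
position: [0.5313, 0.0162, 0.1317]
tool_rot: [-3.138, -0.005, 0.065]
force: [0.1, 0.6, 0.2]
grip_width: 0.0511
```

```bash
python3 look.py 9 wrist scene; python3 - <<'E'
from h import *
f=pickle.load(open("pics/scene9.pkl","rb"))
x,y=240,190
cv2.imwrite("pics/scene9c.png",cv2.resize(f["pixels"][y:y+130,x:x+180,::-1],None,fx=4.4,fy=4.4,interpolation=cv2.INTER_CUBIC))
f=pickle.load(open("pics/wrist9.pkl","rb"))
for b in blobs(masks2(f)["red"],200):
  r=cv2.minAreaRect(np.argwhere(b[3])[:,::-1].astype(np.float32)); P=np.array([onplane(f,*q,.086)[:2] for q in cv2.boxPoints(r)]); print(b[:2],P.round(4).tolist(),P.mean(0))
E
```

```text
15.525 [0.53128042 0.01615599 0.13132314] [-3.1383007  -0.00432664  0.06486169] [-0.6 -0.3 -0.7] [ 0.03 -0.06 -0.01] 0.05124990878607293 [-0.32  0.52  0.24  1.95 -0.2   0.69  0.11]
(np.int32(2844), array([318.8, 265.3])) [[0.5258, -0.0207], [0.5218, 0.0532], [0.5349, 0.054], [0.5403, -0.0198]] [0.53070542 0.01670325]
```

View pics/wrist9.png

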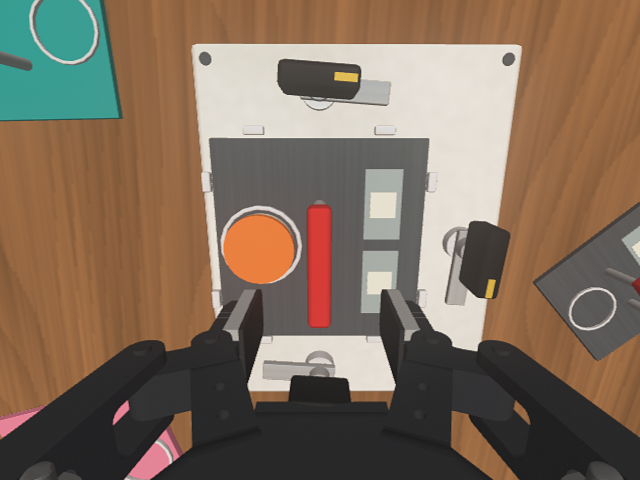

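View pics/scene9c.png

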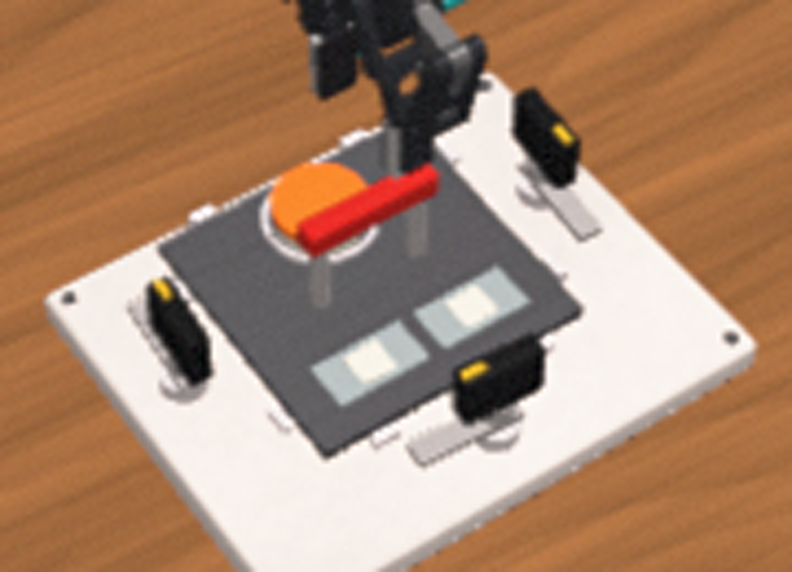

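All three tongues are clear of the plate: left tongue (345–390, 93), back (456, 255–303), right (265–320, 370). The dish is in its ring, and the handle centre is (0.5307, 0.0167), right under the gripper. Now I grasp it.

Request:
jog_arm --increments '[{"x": -0.05, "y": 0, "z": 4, "wx": 0, "wy": 0, "wz": 0, "claw": 60}, {"x": -0.05, "y": 0, "z": 7.3, "wx": 0, "wy": 0, "wz": 0, "claw": 60}, {"x": -0.05, "y": 0, "z": 7.3, "wx": 0, "wy": 0, "wz": 0, "claw": 60}, {"x": -0.05, "y": 0, "z": 7.3, "wx": 0, "wy": 0, "wz": 0, "claw": 0}, {"x": -0.05, "y": 0, "z": 7.3, "wx": 0, "wy": 0, "wz": 0, "claw": 0}, {"x": -0.05, "y": 0, "z": 7.3, "wx": 0, "wy": 0, "wz": 0, "claw": 0}, {"x": -0.05, "y": 0, "z": 7.3, "wx": 0, "wy": 0, "wz": 0, "claw": 0}, {"x": -0.05, "y": 0, "z": 7.3, "wx": 0, "wy": 0, "wz": 0, "claw": 0}]' --squeeze 80

```text
clock: 16.52
position: [0.5317, 0.0164, 0.0597]
tool_rot: [-3.138, -0.006, 0.065]
force: [-2.5, -0.2, 10.2]
grip_width: 0.0129
```

```bash
python3 look.py 10
```

```text
16.575 [0.53171247 0.01642276 0.05971551] [-3.13805489 -0.00606768  0.06477245] [-2.7  0.5 10.8] [-0.03  0.59 -0.04] 0.012487562347305928 [-0.28  0.64  0.2   1.98 -0.24  0.53  0.14]
```

View pics/wrist10.png

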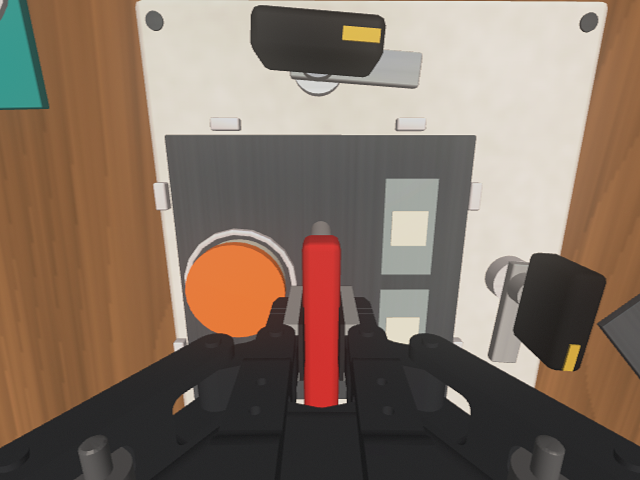

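The handle is gripped (opening 12.5 mm, bar between the pads). Lifting 10 cm gently.

Request:
jog_arm --increments '[{"x": 0, "y": 0, "z": -0.2, "wx": 0, "wy": 0, "wz": 0, "claw": 0}, {"x": 0, "y": 0, "z": -0.6, "wx": 0, "wy": 0, "wz": 0, "claw": 0}, {"x": 0, "y": 0, "z": -1.2, "wx": 0, "wy": 0, "wz": 0, "claw": 0}, {"x": 0, "y": 0, "z": -2, "wx": 0, "wy": 0, "wz": 0, "claw": 0}, {"x": 0, "y": 0, "z": -3, "wx": 0, "wy": 0, "wz": 0, "claw": 0}, {"x": 0, "y": 0, "z": -4, "wx": 0, "wy": 0, "wz": 0, "claw": 0}]'

```text
clock: 17.32
position: [0.5315, 0.0163, 0.1005]
tool_rot: [-3.138, -0.006, 0.065]
force: [0.3, -0.5, -4.9]
grip_width: 0.0128
```

```bash
python3 look.py 11 wrist scene
```

```text
17.425 [0.53205436 0.01633015 0.10094593] [-3.13788571 -0.00778394  0.06477743] [-0.2  0.4 -4.1] [-0.02  0.04  0.  ] 0.012611897051021299 [-0.31  0.57  0.23  1.97 -0.22  0.62  0.13]
```

View pics/scene11.png

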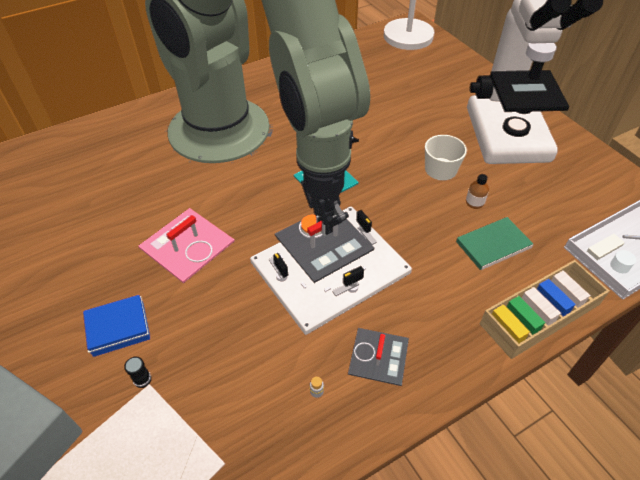

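View pics/wrist11.png

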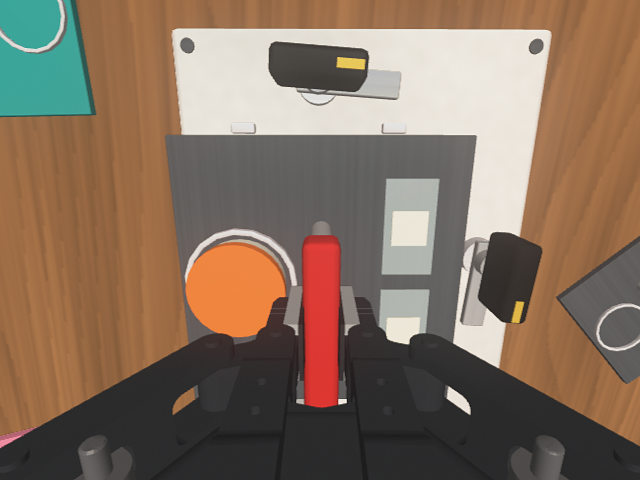

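The plate came up level: wrist load is about 4.5 N, and handle and plate haven't moved in the wrist picture. Six more cm to go.

Request:
jog_arm --increments '[{"x": 0, "y": 0, "z": -0.6, "wx": 0, "wy": 0, "wz": 0, "claw": 0}, {"x": 0, "y": 0, "z": -1.5, "wx": 0, "wy": 0, "wz": 0, "claw": 0}, {"x": 0, "y": 0, "z": -2.7, "wx": 0, "wy": 0, "wz": 0, "claw": 0}, {"x": 0, "y": 0, "z": -4, "wx": 0, "wy": 0, "wz": 0, "claw": 0}, {"x": 0, "y": 0, "z": -5.2, "wx": 0, "wy": 0, "wz": 0, "claw": 0}, {"x": 0, "y": 0, "z": -5.8, "wx": 0, "wy": 0, "wz": 0, "claw": 0}, {"x": 0, "y": 0, "z": -6, "wx": 0, "wy": 0, "wz": 0, "claw": 0}, {"x": 0, "y": 0, "z": -6, "wx": 0, "wy": 0, "wz": 0, "claw": 0}, {"x": 0, "y": 0, "z": -6, "wx": 0, "wy": 0, "wz": 0, "claw": 0}, {"x": 0, "y": 0, "z": -6, "wx": 0, "wy": 0, "wz": 0, "claw": 0}]'

```text
clock: 18.68
position: [0.5315, 0.016, 0.1607]
tool_rot: [-3.138, -0.007, 0.065]
force: [0.6, 0.3, -3.5]
grip_width: 0.0127
```

```bash
python3 look.py 12 wrist scene; python3 - <<'E'
from h import *
f=pickle.load(open("pics/scene12.pkl","rb"))
x,y=230,150
cv2.imwrite("pics/scene12c.png",cv2.resize(f["pixels"][y:y+150,x:x+200,::-1],None,fx=4,fy=4,interpolation=cv2.INTER_CUBIC))
E
```

```text
18.775 [0.53152685 0.01604889 0.16077375] [-3.13793461 -0.00750416  0.06470823] [-0.3 -0.2 -3.1] [-0.02 -0.01  0.04] 0.012817730903211776 [-0.34  0.48  0.26  1.93 -0.18  0.75  0.1 ]
```

View pics/scene12c.png

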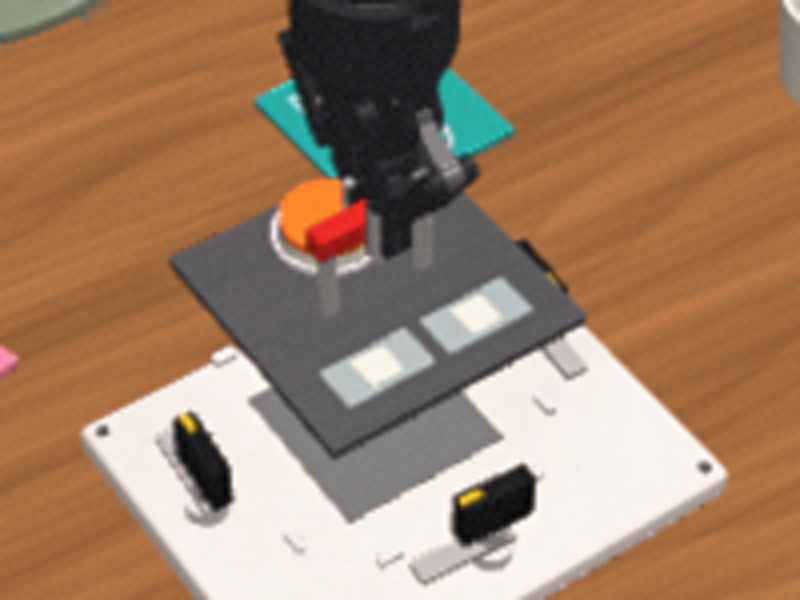

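View pics/wrist12.png

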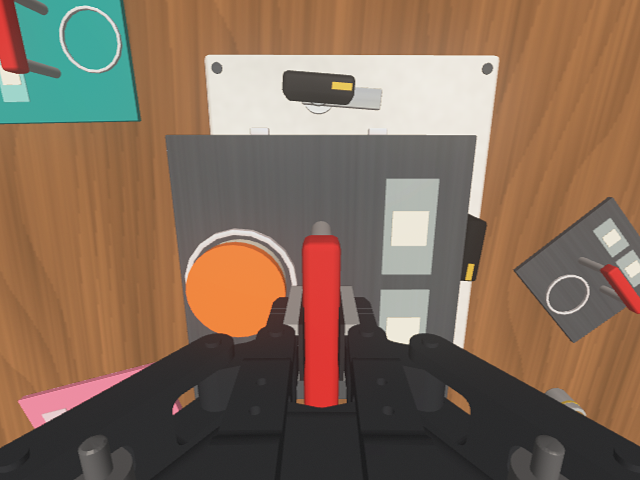

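The carrier hangs level about 10 cm above the dock with the dish in its ring. The plate and handle pixels match the picture taken at the grasp, so nothing slipped. Handing in.

```bash
python3 - <<'E'
from workcell import bot
s=bot.observe();print(s["clock"],abs(s["qd"]).max(),s["position"])
print(bot.job_done())
E
```

```text
18.775 0.0017345608875803 [0.53152685 0.01604889 0.16077375]
the job is handed in; nothing more can be done
None
```

I turned the right, left and back clamp knobs counter-clockwise to their end stops. I then gripped the carrier by its red handle, lifted it straight up about 10 cm, and handed in the job at 18.8 s with the grip still closed.

- **Clamps:** each knob ended with a moment of 1.4–1.9 N m at the predicted stop angle. The pictures taken just before the grasp show all three tongues clear of the plate.
- **Carrier:** the TCP rose from 0.060 to 0.161 m, which puts the handle at about 0.18 m, within about 2 mm horizontally of the measured seat centre. Tool tilt was under 0.01 rad, and joint speeds were about 0.002 rad/s.
- **Grip and dish:** the plate and handle did not shift in the wrist view between grasp and end, so nothing slipped. The dish is still in its ring.
- **Bench:** the other things in view looked untouched.

The only disagreement was in the wrist load. It read 3–5 N while the carrier hung, and the stated masses suggest 3.3–5.3 N, so one reading (3.1 N) is slightly low, which I put down to sensor noise. The clamp angles were judged from moments and pictures, because there is no joint reading for them.

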